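Preset the jar clamp to the orange tab and lock it

ROBOT

A 7-joint arm with a two-finger parallel gripper is mounted at the origin on the work surface. World frame = base frame: x ahead of the robot, y to its left, z up, the work surface at z = 0. Lengths are in m, angles in rad, forces in N, time in s.
With the tool pointing down it reaches from about 0.4 to 0.85 m from the base axis. Payload 10.4 kg.
Tool frame: the origin (TCP) lies midway between the tips of the shut fingers; the grasp point (between the pads) lies 19 mm behind it; z points along the fingers, y is the line along which they close (so a half turn about z gives the same grasp; the last joint's range is limited). The gripper opens to 87 mm and grips with 3 to 60 N. Pads are 19 mm wide; open, the fingers measure 117 mm over their backs; the gripper's body (75 mm by 190 mm) begins 51 mm behind the grasp point.
Start: joints at [-1.179, 0.332, -0.065, 1.46, 0.022, 1.35, -0.088], TCP at [0.252, 0.572, 0.223] pointing down, gripper open.
Joint ranges: [-2.6, 2.6], [-0.5, 2.12], [-1.47, 1.34], [0.16, 2.42], [-1.27, 4.41], [0.06, 2.06], [-2.6, 2.6]. Speed limits (rad/s): [2.22, 2.22, 2.79, 2.79, 3.14, 3.14, 3.14].

INTERFACE

Orientations are given as a unit quaternion [x, y, z, w].
In Python, from bench import sensors, eyes, order gives the robot as it stands.
- The arm moves only by the tool arm_command, never from a script. Its argument "steps" is a list of rows, each an object with "rot": the turn, a rotation vector about the world's x, y, z in degrees, a list of three; "slide": the shift along the world's x, y, z in m, a list of three; "grip": the opening, from 0 (shut) to 1 (fully open). A call has exactly 8 rows; each row shifts and turns the commanded pose from where the row before left it; what a row does not reach is not made up. A row lasts 1/8 s, in which the tool goes at most 62.5 mm and 10.7 degrees, less where a joint would pass 70% of its speed; a pose out of reach is approached as far as the arm can. A call with a gripper value outside its range is refused whole. The fingers move at their own pace and stop on an object; "newtons" is the grip in N (left out, the last holds). Time passes only in rows, so rows that do not move let the fingers close, or fill a call up. It gives the time, the measured TCP pose, the force, the opening and the grip force at its end, in the units of the state.
- sensors.read_state(): the state, without advancing time (a new reading comes with each control period).
- eyes.camera(name): name is "scene" or "top"; returns a dict with "pixels" (420x560x3 uint8, red, green, blue), "intrinsics" (3x3 intrinsics, pixels), "pose" (4x4, takes a point from camera to world coordinates). Camera axes: x right, y down, z forward; pixel columns grow to the right and rows downward; lengths in m; the calibration is good to about 2 mm. A picture is of the moment at which its call begins. There is no depth.
- order.close_job(): hands the job in; it is judged then, once.
Trained networks look in a picture, given as the dict that the camera call returned (one of the last four; its "shot" number tells which), for a name from the list of things; names that differ only in an ending like _2 or _b are one class to them, and where a whole thing is asked for, a point or a joint stands for the part that bears it (a point fixed in the world has none). Each returns a list of dicts, best first, with "conf" (0 to 1); they miss things now and then, are a little off and sometimes report something else, mostly with a low value. They report only what shows in the picture. A call takes as long as a camera call.
- eyes.look_for(name, picture): "bbox" ([left, top, right, bottom] in pixels, round what is visible of it).
The state is a dict: "time": time; "joint_positions": joint angles; "joint_vel": joint speeds; "joint_torque": joint torques, N m; "ee_pos": TCP position; "eef_rot": TCP orientation; "ft_force": force on the tool from outside, world axes, zero at the start; "torque": the same for the moment, N m; "width": finger opening in m; "grip_force": force on a finger pad.
Only numpy, scipy, OpenCV 4.12 (cv2) and the standard library are available. Lean on these libraries where they do the work, as an engineer would, in place of code of your own. Each camera call takes 0.05 s, during which the arm holds its last target. There are 200 camera calls.

TASK

Set the jar clamp for the next candle jars: with a fingertip push the red-posted lever round until its pointer stands at the orange tab, and only then push the black lock lever fully over to its stop, leaving both there. Push gently and only push: do not grip either lever, do not lift or shift the clamp or its tab, and leave the jars, bottles, pot and beaker alone.

Things in the scene. Friction and masses are not known exactly. Their poses are not given: they have to be found in the camera images.
- clamp: self-centring jar clamp, a loose grey cast disc 244 mm across and 30 mm thick, 2.4 kg, standing flat on the table; origin at the centre of its underside, z up. Its x axis points away from the scale: the scale arc, the ring's lever and the orange tab lie on its -x half (roughly facing the robot), the black lock lever on its -y side. Three small rubber-faced jaws in the middle follow the ring; their tops are 45 mm above the table
- ring (a joint): angle (rad) of the aluminium ring (144 mm across, its top 45 mm above the table) about the clamp's vertical centre line, 0 to 2.2 between stops, growing anticlockwise seen from above; at value q the lever points in the direction 2.04 + q rad from the clamp's x axis. It turns with friction, about 1.5 N at the post, and stays where it is left; no spring
- lever_post (a point): top face of the round upright red post on the ring's lever, 16 mm diameter, 88 mm above the table, 83 mm from the clamp's centre line; free to be pushed from 47 mm above the table upwards
- pointer (a point): tip of the red pointer at the lever's outer end, 100 mm from the clamp's centre line, 41 mm above the table
- tab_mark (a point): middle of the inner end of the orange tab on the white scale, 100 mm from the clamp's centre line, 41 mm above the table: where the pointer's tip has to be. The tab is 10 mm wide, 24 mm long radially outward, its top 39 mm above the table, under the height of a fingertip pushing the post. It always lies anticlockwise (from above) of where the lever starts. It is stiffly clamped but can be shifted if struck
- lock (a joint): angle (rad) of the black lock lever about its upright pivot, 0 (open, arm pointing outwards) to 1.4 (locked, at its stop), growing anticlockwise seen from above; starts near 0. Light friction, about 1.3 N at its post, no spring
- lock_pivot (a point): on the axis of the lock lever's steel pivot (26 mm across), 52 mm above the table; 100 mm from the clamp's centre line in the direction -1.22 rad from the clamp's x axis. The black arm on it has its top at 56 mm
- lock_post (a point): top face of the round upright black post at the lock lever's end, 14 mm diameter, 88 mm above the table, 45 mm from the pivot's axis; free to be pushed from 57 mm above the table upwards
- jar_a: amber glass jar with black lid, 68 mm across, 78 mm tall, bystander beside the clamp, on either side, loose; origin at the centre of its underside
- jar_b: the same kind of jar, bystander beside the clamp, on the other side, loose; origin at the centre of its underside
- oil_a: small amber oil bottle with white cap, 28 mm across, 72 mm tall, bystander behind the clamp (away from its scale), loose; origin at the centre of its underside
- oil_b: small amber oil bottle with black cap, 28 mm across, 72 mm tall, bystander behind the clamp (away from its scale), loose; origin at the centre of its underside
- oil_c: small amber oil bottle with blue cap, 28 mm across, 72 mm tall, bystander behind the clamp (away from its scale), loose; origin at the centre of its underside
- hexpot: pink six-sided pot, 86 mm across, 62 mm tall, bystander left of the clamp, towards the robot, loose; origin at the centre of its underside
- mug: white ceramic beaker, 90 mm across, 105 mm tall, bystander on the grey tray at the left, loose; origin at the centre of its underside

How it is judged:
By the outcome, as a careful person would: the job done as asked, in the order asked, and still so for the second after the job is handed in, with the robot touching nothing.
It also fails if it takes over 54 s, if anything falls off the work surface, if the arm or the gripper's body presses on something with over 40 N, if the wrist force passes 120 N, or if a joint passes its speed limit or range.

## Working session

There is one attempt and no reset: what is moved stays moved. The work goes in short steps, Python scripts to look and compute and a tool call to move; the robot and the scene stay as the last step left them, time stands still between calls to the robot, and variables do not carry over. Pictures are saved under pics/ and viewed, at most 10 in all, crops included, and the job is handed in when it is done.

Besides the shell and the picture viewer there is one more tool, called after "Emit:" by a JSON object that holds its "api" and its "payload". arm_command: Moves the arm, as the interface text tells. Its arguments: {"type":"object","properties":{"steps":{"type":"array","items":{"type":"object","properties":{"rot":{"type":"array","items":{"type":"number"}},"slide":{"type":"array","items":{"type":"number"}},"grip":{"type":"number"}}}},"newtons":{"type":"number"}},"required":["steps"]}

```bash
mkdir -p pics; cat > h.py <<'E'
import numpy as np, cv2
from bench import sensors, eyes, order
def save(p,n,crop=None,s=1):
    im=p["pixels"][:,:,::-1]
    if crop: l,t,r,b=crop; im=im[t:b,l:r]
    cv2.imwrite(n,cv2.resize(im,None,fx=s,fy=s,interpolation=cv2.INTER_CUBIC))
def ray(p,u,v,z):
    K=p["intrinsics"];T=np.array(p["pose"])
    d=T[:3,:3]@np.linalg.solve(np.array(K),[u,v,1]);o=T[:3,3]
    return o+d*(z-o[2])/d[2]
def proj(p,X):
    T=np.linalg.inv(np.array(p["pose"]));c=T[:3,:3]@X+T[:3,3];q=np.array(p["intrinsics"])@c;return q[:2]/q[2]
E
python3 - <<'E'
from h import *
np.set_printoptions(precision=4,suppress=True)
s=sensors.read_state();print(s["ee_pos"],s["eef_rot"],s["time"],s["ft_force"])
t=eyes.camera("top");c=eyes.camera("scene")
save(t,"pics/t1.png",None,1.4);save(c,"pics/s1.png",None,1.4)
for n,p in(("top",t),("scene",c)):
    print(n,np.array(p["pose"])[:3,3])
    for k,z in dict(clamp=.03,ring=.045,lever_post=.088,pointer=.041,tab_mark=.041,lock=.056,lock_pivot=.056,lock_post=.088,jar_a=.078,oil_a=.072,hexpot=.062,mug=.105).items():
        for r in eyes.look_for(k,p)[:3]:
            b=r["bbox"];print(k,round(r["conf"],2),np.round(b),ray(p,(b[0]+b[2])/2,(b[1]+b[3])/2,z)[:2])
E
```

```text
[0.2517 0.5716 0.2217] [ 0.2059  0.9786 -0.0007 -0.0001] 0.0 [-0.4223 -0.156  -0.6912]
top [0.3276 0.1267 1.1823]
clamp 0.92 [300. 183. 396. 283.] [ 0.5109 -0.0264]
ring 0.62 [328. 154. 342. 168.] [0.693  0.0029]
ring 0.59 [320. 205. 373. 272.] [ 0.4951 -0.0207]
lever_post 0.69 [322. 204. 376. 269.] [ 0.492  -0.0204]
pointer 0.97 [320. 206. 376. 270.] [ 0.4961 -0.0247]
pointer 0.7 [271. 193. 282. 209.] [0.5896 0.1521]
tab_mark 0.6 [252. 242. 279. 270.] [0.4524 0.1786]
lock 0.73 [372. 185. 394. 210.] [ 0.5953 -0.1113]
lock 0.68 [321. 203. 376. 269.] [ 0.4985 -0.0235]
lock_pivot 0.75 [369. 187. 392. 214.] [ 0.5877 -0.1059]
lock_post 0.56 [371. 183. 393. 209.] [ 0.592  -0.1028]
jar_a 0.77 [418. 232. 454. 263.] [ 0.4677 -0.2283]
jar_a 0.66 [250. 240. 281. 267.] [0.454  0.1766]
oil_a 0.63 [273. 194. 281. 210.] [0.5813 0.1505]
mug 0.77 [129. 186. 174. 226.] [0.5635 0.4468]
scene [1.0723 0.6087 0.5903]
clamp 0.94 [188. 160. 308. 238.] [ 0.5418 -0.0128]
ring 0.86 [224. 164. 296. 212.] [ 0.5084 -0.0102]
lever_post 0.77 [226. 166. 294. 210.] [0.553  0.0395]
lever_post 0.3 [189. 162. 309. 238.] [0.5983 0.0568]
pointer 0.73 [220. 162. 291. 212.] [ 0.5079 -0.0243]
tab_mark 0.49 [222. 162. 290. 210.] [ 0.5048 -0.0274]
lock 0.67 [184. 168. 217. 194.] [ 0.5997 -0.1095]
lock_pivot 0.55 [189. 166. 218. 195.] [ 0.5926 -0.1053]
lock_post 0.61 [186. 168. 216. 197.] [ 0.6316 -0.0585]
lock_post 0.3 [200. 131. 228. 170.] [ 0.5261 -0.1536]
jar_a 0.76 [322. 197. 356. 245.] [0.5069 0.2147]
jar_a 0.73 [202. 132. 228. 173.] [ 0.519  -0.1587]
jar_a 0.55 [222. 163. 297. 211.] [0.541  0.0249]
oil_a 0.93 [221. 225. 238. 259.] [0.6973 0.1164]
oil_a 0.84 [277. 228. 293. 258.] [0.625  0.1868]
oil_a 0.69 [222. 162. 291. 212.] [0.5384 0.0125]
hexpot 0.98 [332. 170. 365. 202.] [0.374  0.1349]
hexpot 0.37 [277. 226. 292. 258.] [0.6148 0.1748]
mug 0.9 [405. 273. 472. 359.] [0.6051 0.4728]
```

View pics/t1.png

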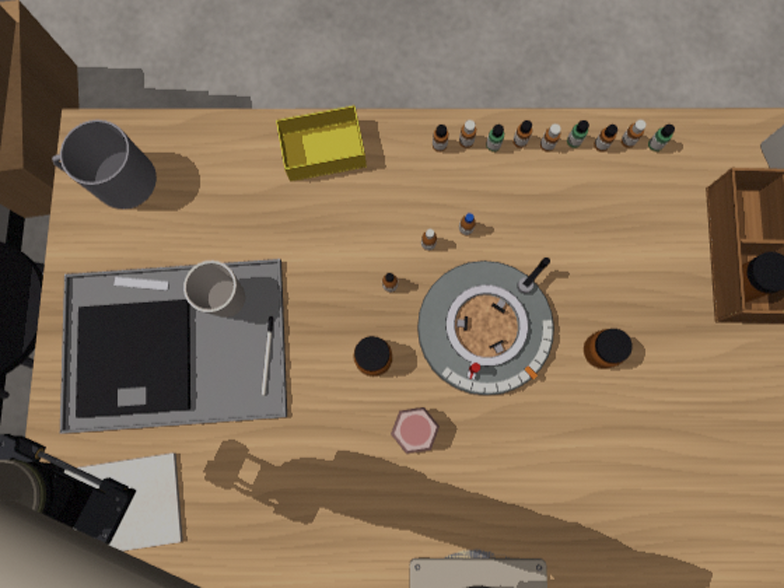

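View pics/s1.png

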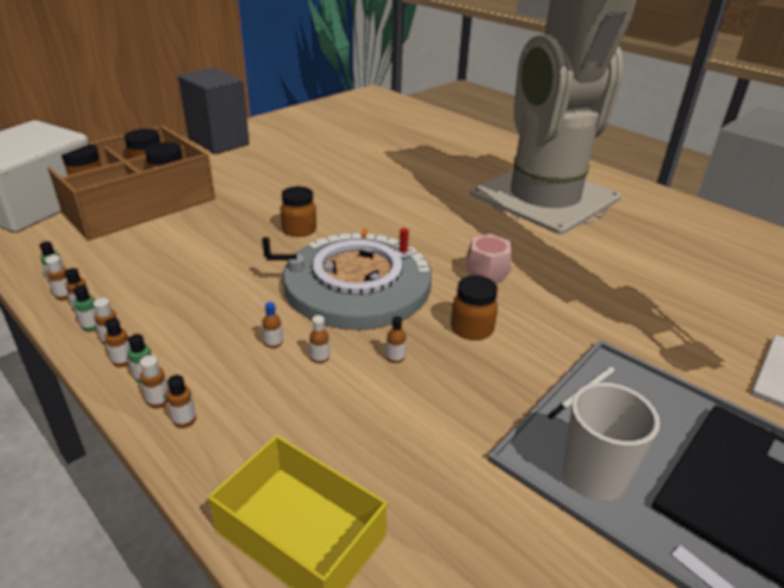

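The top view shows the clamp centred near (486,327) at 1.4x scale, with the red post at (474,370), the orange tab at (532,373) and the lock post at (545,262). The tab is anticlockwise of the post, as stated. Next I'll get precise positions by colour.

```bash
cat > m.py <<'E'
from h import *
from scipy.optimize import least_squares
np.set_printoptions(precision=4,suppress=True)
def blob(p,lo,hi,box):
    l,t,r,b=box
    h=cv2.cvtColor(p["pixels"],cv2.COLOR_RGB2HSV)[t:b,l:r]
    m=cv2.inRange(h,lo,hi)
    n,lab,st,ce=cv2.connectedComponentsWithStats(m)
    return [(st[i][:5]+np.array([l,t,0,0,0]),ce[i]+[l,t]) for i in np.argsort(-st[1:,4])[:3]+1] if n>1 else []
E
python3 - <<'E'
from m import *
t=eyes.camera("top");c=eyes.camera("scene")
for p,box in((t,(295,180,400,290)),(c,(185,155,312,240))):
    print("red",blob(p,(0,170,70),(6,255,255),box)); print("org",blob(p,(9,190,150),(18,255,255),box))
    h=cv2.cvtColor(p["pixels"],cv2.COLOR_RGB2HSV)
save(t,"pics/t2.png",(290,175,410,290),5);save(c,"pics/s2.png",(180,150,320,250),5)
E
```

```text
red [(array([335, 260,   8,  10,  40]), array([338.575, 263.075]))]
org [(array([376, 262,   7,   8,  27]), array([378.9259, 265.5926]))]
red [(array([286, 163,   5,  17,  72]), array([287.9722, 170.5139]))]
org [(array([259, 164,   3,   4,   8]), array([259.75 , 165.625]))]
```

View pics/t2.png

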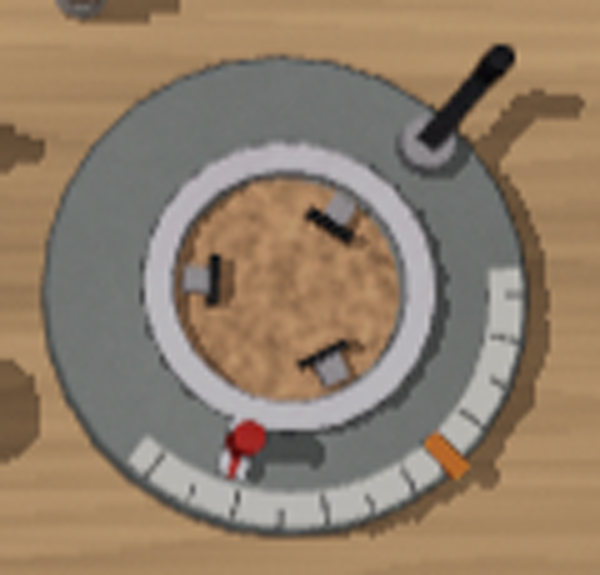

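View pics/s2.png

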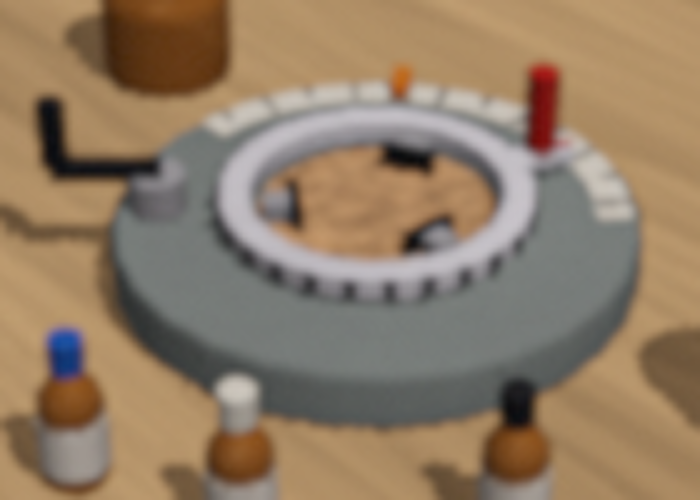

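The crops show the ring centre at about (290,286) in the t2 crop, the red post top at (250,437), the tab's inner end at (437,441) and outer end at (458,472), the lock pivot at (428,143) and the lock post top at (503,57).

```bash
python3 - <<'E'
from m import *
t=eyes.camera("top");c=eyes.camera("scene")
f=lambda u,v,z,p=t,o=(290,175):ray(p,(u+.5)/5-.5+o[0],(v+.5)/5-.5+o[1],z)[:2]
s=lambda u,v,z:f(u,v,z,c,(180,150))
C=f(290,286,.045);print("C",C, "disc",f(284,295,.03),"scene ring",s(377,192,.045))
ang=lambda d:np.arctan2(d[1],d[0])
for n,P in dict(post=f(250,437,.088),ptr=f(233,475,.041),tabin=f(437,440,.039),tabmid=f(447,456,.039),pivot=f(428,143,.056),lpost=f(503,57,.088),s_post=s(545,70,.088),s_lpost=s(48,104,.088),s_pivot=s(162,168,.052),s_tab=s(401,82,.039),scale0=f(147,455,.034),scale1=f(506,268,.034)).items():
    d=P-C;print(n,P,"r",round(np.hypot(*d),4),"ang",round(ang(d),3))
    if n in("lpost","s_lpost"):
        d=P-f(428,143,.056);print("  lock arm",np.hypot(*d),ang(d))
for k in("hexpot","jar_a"):
  for r in eyes.look_for(k,t)[:2]:b=r["bbox"];print(k,r["conf"],ray(t,(b[0]+b[2])/2,(b[1]+b[3])/2,.06)[:2])
E
```

```text
C [ 0.5112 -0.0236] disc [ 0.5091 -0.0225] scene ring [ 0.5165 -0.0172]
post [0.4327 0.0026] r 0.0828 ang 2.819
ptr [0.4188 0.0059] r 0.0971 ang 2.832
tabin [ 0.4361 -0.0942] r 0.1031 ang -2.387
tabmid [ 0.4283 -0.0988] r 0.112 ang -2.405
pivot [ 0.5809 -0.092 ] r 0.0977 ang -0.776
lpost [ 0.6163 -0.1236] r 0.1451 ang -0.76
  lock arm 0.04740658775791774 -0.728135595564259
s_post [0.4359 0.0072] r 0.0814 ang 2.754
s_lpost [ 0.6207 -0.1168] r 0.1438 ang -0.705
  lock arm 0.04690067772208783 -0.5574808988618261
s_pivot [ 0.5826 -0.0885] r 0.0965 ang -0.738
s_tab [ 0.4355 -0.0904] r 0.101 ang -2.419
scale0 [0.429  0.0472] r 0.1084 ang 2.431
scale1 [ 0.5221 -0.1327] r 0.1097 ang -1.471
hexpot 0.9 [0.3292 0.102 ]
hexpot 0.73 [ 0.5891 -0.1038]
jar_a 0.74 [ 0.4683 -0.2348]
jar_a 0.7 [0.4529 0.1803]
```

Emit:
{"api": "arm_command", "payload": {"steps": [{"slide": [0.016,-0.044,0],"rot": [0,0,1],"grip": 0},{"slide": [0.016,-0.044,0],"rot": [0,0,1],"grip": 0},{"slide": [0.016,-0.044,0],"rot": [0,0,1],"grip": 0},{"slide": [0.016,-0.044,0],"rot": [0,0,1],"grip": 0},{"slide": [0.016,-0.044,0],"rot": [0,0,1],"grip": 0},{"slide": [0.016,-0.044,0],"grip": 0},{"slide": [0.016,-0.044,0],"grip": 0},{"slide": [0.016,-0.044,0],"grip": 0}], "newtons": 10}}

```text
schema error: expected keys rot, slide, grip
```

Emit:
{"api": "arm_command", "payload": {"steps": [{"slide": [0.017,-0.043,0],"grip": 0},{"slide": [0.017,-0.043,0],"grip": 0},{"slide": [0.017,-0.043,0],"grip": 0},{"slide": [0.016,-0.042,0],"grip": 0},{"slide": [0,0,-0.03],"grip": 0},{"slide": [0,0,-0.03],"grip": 0},{"slide": [0,0,0],"grip": 0},{"slide": [0,0,0],"grip": 0}]}}

```text
schema error: expected keys rot, slide, grip
```

Emit:
{"api": "arm_command", "payload": {"steps": [{"slide": [0.016,-0.044,0],"rot": [0,0,1],"grip": 0},{"slide": [0.016,-0.044,0],"rot": [0,0,1],"grip": 0},{"slide": [0.016,-0.044,0],"rot": [0,0,1],"grip": 0},{"slide": [0.016,-0.044,0],"rot": [0,0,1],"grip": 0},{"slide": [0.016,-0.044,0],"rot": [0,0,1],"grip": 0},{"slide": [0.016,-0.044,0],"rot": [0,0,0],"grip": 0},{"slide": [0.016,-0.044,0],"rot": [0,0,0],"grip": 0},{"slide": [0.016,-0.044,0],"rot": [0,0,0],"grip": 0}], "newtons": 10}}

```text
time: 2.6
ee_pos: [0.3803, 0.2186, 0.2228]
eef_rot: [0.163, 0.987, 0.0, 0.0]
ft_force: [0.5, -0.1, 0.3]
width: 0.0148
grip_force: 0.0
```

Emit:
{"api": "arm_command", "payload": {"steps": [{"slide": [0.017,-0.043,0],"rot": [0,0,0],"grip": 0},{"slide": [0.017,-0.043,0],"rot": [0,0,0],"grip": 0},{"slide": [0.017,-0.043,0],"rot": [0,0,0],"grip": 0},{"slide": [0.016,-0.042,0],"rot": [0,0,0],"grip": 0},{"slide": [0,0,-0.03],"rot": [0,0,0],"grip": 0},{"slide": [0,0,-0.03],"rot": [0,0,0],"grip": 0},{"slide": [0,0,0],"rot": [0,0,0],"grip": 0},{"slide": [0,0,0],"rot": [0,0,0],"grip": 0}]}}

```text
time: 3.6
ee_pos: [0.4474, 0.0492, 0.1638]
eef_rot: [0.163, 0.987, 0.0, 0.001]
ft_force: [-0.1, -0.0, 0.7]
width: 0.0008
grip_force: 0.0
```

```bash
python3 - <<'E'
from m import *
t=eyes.camera("top");c=eyes.camera("scene")
a=np.hstack([cv2.resize(p["pixels"][y:y+130,x:x+160],None,fx=2.5,fy=2.5,interpolation=cv2.INTER_CUBIC) for p,x,y in((t,270,170),(c,180,120))])
cv2.imwrite("pics/b1.png",a[:,:,::-1])
print(sensors.read_state()["ee_pos"])
E
```

```text
[0.4476 0.0493 0.1639]
```

View pics/b1.png

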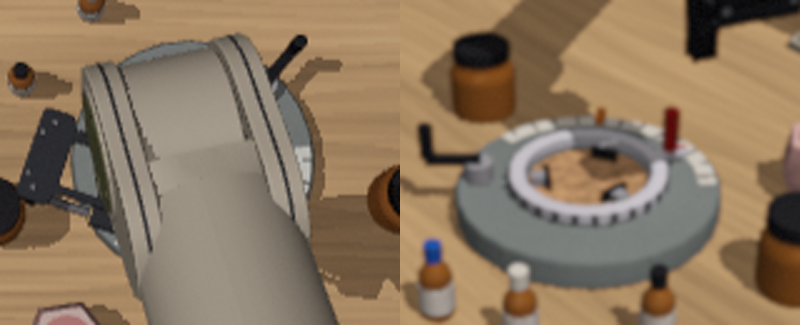

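Top view is blocked by the arm. The scene view shows the finger well clear of the post on its +y side. Descending.

Emit:
{"api": "arm_command", "payload": {"steps": [{"slide": [0,0,-0.035],"rot": [0,0,0],"grip": 0},{"slide": [0,0,-0.035],"rot": [0,0,0],"grip": 0},{"slide": [0,0,-0.033],"rot": [0,0,0],"grip": 0},{"slide": [0,0,0],"rot": [0,0,0],"grip": 0},{"slide": [-0.002,-0.006,0],"rot": [0,0,0],"grip": 0},{"slide": [-0.002,-0.006,0],"rot": [0,0,0],"grip": 0},{"slide": [-0.001,-0.004,0],"rot": [0,0,0],"grip": 0},{"slide": [0,0,0],"rot": [0,0,0],"grip": 0}]}}

```text
time: 4.7
ee_pos: [0.4421, 0.0327, 0.0601]
eef_rot: [0.163, 0.987, 0.0, 0.0]
ft_force: [0.3, 0.0, 0.3]
width: 0.0003
grip_force: 0.0
```

```bash
python3 - <<'E'
from m import *
c=eyes.camera("scene")
save(c,"pics/b2.png",(220,120,320,200),6)
s=sensors.read_state();print(s["ee_pos"],s["ft_force"])
E
```

```text
[0.442  0.033  0.0599] [ 0.8696 -0.2353  0.3868]
```

View pics/b2.png

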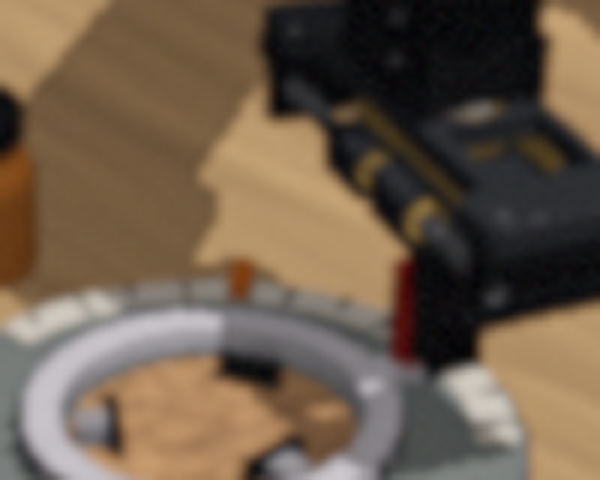

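The finger sits just beside the post (post at about (405,310) in the crop, finger at (445,310)), not yet touching. Now I'll compute the arc.

```bash
python3 - <<'E'
import numpy as np
np.set_printoptions(precision=4,suppress=True)
C=np.array([.513,-.0213]);P=np.array([.442,.0328])
u=lambda a:np.array([np.cos(a),np.sin(a)])
for k in range(0,64,3):
    a=2.822+np.radians(k);q=C+.083*u(a)-.023*u(a+np.pi/2);print(k,q,q-P);P=q
E
```

```text
0 [0.4414 0.0266] [-0.0006 -0.0062]
3 [0.439  0.0228] [-0.0024 -0.0038]
6 [0.4368 0.0189] [-0.0022 -0.0039]
9 [0.4348 0.0148] [-0.002 -0.004]
12 [0.433  0.0107] [-0.0018 -0.0041]
15 [0.4315 0.0065] [-0.0016 -0.0042]
18 [0.4301 0.0022] [-0.0013 -0.0043]
21 [ 0.429  -0.0022] [-0.0011 -0.0044]
24 [ 0.4281 -0.0066] [-0.0009 -0.0044]
27 [ 0.4275 -0.0111] [-0.0007 -0.0045]
30 [ 0.4271 -0.0156] [-0.0004 -0.0045]
33 [ 0.4269 -0.0201] [-0.0002 -0.0045]
36 [ 0.4269 -0.0246] [ 0.0001 -0.0045]
39 [ 0.4272 -0.0291] [ 0.0003 -0.0045]
42 [ 0.4278 -0.0336] [ 0.0005 -0.0045]
45 [ 0.4285 -0.038 ] [ 0.0008 -0.0044]
48 [ 0.4295 -0.0424] [ 0.001  -0.0044]
51 [ 0.4307 -0.0468] [ 0.0012 -0.0043]
54 [ 0.4322 -0.051 ] [ 0.0014 -0.0043]
57 [ 0.4338 -0.0552] [ 0.0017 -0.0042]
60 [ 0.4357 -0.0593] [ 0.0019 -0.0041]
63 [ 0.4378 -0.0633] [ 0.0021 -0.004 ]
```

Emit:
{"api": "arm_command", "payload": {"steps": [{"slide": [-0.0003,-0.003,0],"rot": [0,0,0],"grip": 0},{"slide": [-0.0003,-0.0032,0],"rot": [0,0,0],"grip": 0},{"slide": [-0.0024,-0.0038,0],"rot": [0,0,3],"grip": 0},{"slide": [-0.0022,-0.0039,0],"rot": [0,0,3],"grip": 0},{"slide": [-0.002,-0.004,0],"rot": [0,0,3],"grip": 0},{"slide": [-0.0018,-0.0041,0],"rot": [0,0,3],"grip": 0},{"slide": [-0.0016,-0.0042,0],"rot": [0,0,3],"grip": 0},{"slide": [-0.0013,-0.0043,0],"rot": [0,0,3],"grip": 0}]}}

```text
time: 5.75
ee_pos: [0.4299, 0.0026, 0.0595]
eef_rot: [0.006, 1.0, 0.0, 0.0]
ft_force: [0.2, 2.1, -1.5]
width: 0.0007
grip_force: 0.7
```

```bash
python3 - <<'E'
from m import *
c=eyes.camera("scene")
save(c,"pics/b3.png",(220,120,320,200),6)
s=sensors.read_state();print(s["ee_pos"],s["ft_force"],blob(c,(0,170,40),(6,255,255),(225,130,312,200)))
E
```

```text
[0.4298 0.002  0.0595] [0.2386 0.1578 0.1188] [(array([282, 160,   1,  11,  11]), array([282., 165.])), (array([281, 172,   4,   4,   8]), array([282.125, 173.5  ]))]
```

View pics/b3.png

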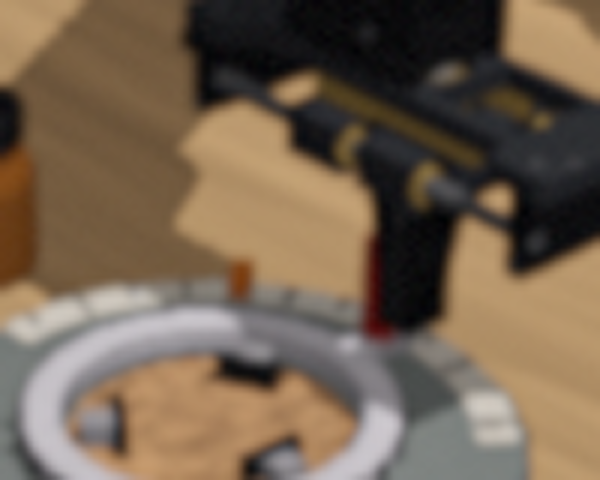

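The post has moved: it is now at about (375,290), and the finger is pushing it at roughly 2 N. Continuing to about 48°.

Emit:
{"api": "arm_command", "payload": {"steps": [{"slide": [-0.0011,-0.0044,0],"rot": [0,0,3],"grip": 0},{"slide": [-0.0009,-0.0044,0],"rot": [0,0,3],"grip": 0},{"slide": [-0.0007,-0.0045,0],"rot": [0,0,3],"grip": 0},{"slide": [-0.0004,-0.0045,0],"rot": [0,0,3],"grip": 0},{"slide": [-0.0002,-0.0045,0],"rot": [0,0,3],"grip": 0},{"slide": [0.0001,-0.0045,0],"rot": [0,0,3],"grip": 0},{"slide": [0.0003,-0.0045,0],"rot": [0,0,3],"grip": 0},{"slide": [0.0005,-0.0045,0],"rot": [0,0,3],"grip": 0}]}}

```text
time: 6.8
ee_pos: [0.4274, -0.0332, 0.0595]
eef_rot: [-0.202, 0.979, 0.0, -0.0]
ft_force: [-0.6, 1.9, 0.3]
width: 0.0008
grip_force: 0.8
```

Emit:
{"api": "arm_command", "payload": {"steps": [{"slide": [0.0008,-0.0044,0],"rot": [0,0,3],"grip": 0},{"slide": [0.001,-0.0044,0],"rot": [0,0,3],"grip": 0},{"slide": [0,0,0],"rot": [0,0,0],"grip": 0},{"slide": [-0.002,0.008,0],"rot": [0,0,0],"grip": 0},{"slide": [-0.005,0.018,0],"rot": [0,0,0],"grip": 0},{"slide": [-0.005,0.02,0],"rot": [0,0,0],"grip": 0},{"slide": [0,0,0],"rot": [0,0,0],"grip": 0},{"slide": [0,0,0],"rot": [0,0,0],"grip": 0}]}}

```text
time: 7.8
ee_pos: [0.4175, 0.0037, 0.0596]
eef_rot: [-0.252, 0.968, -0.0, 0.0]
ft_force: [-0.1, -0.5, -0.3]
width: 0.0005
grip_force: 0.0
```

```bash
python3 - <<'E'
from m import *
c=eyes.camera("scene")
save(c,"pics/b4.png",(180,140,320,240),5.7)
s=sensors.read_state();print(s["ee_pos"],s["ft_force"],blob(c,(0,170,40),(6,255,255),(225,130,312,200)),blob(c,(8,190,60),(18,255,255),(240,155,275,175)))
E
```

```text
[0.4175 0.0035 0.0596] [ 0.4834  0.1816 -0.4332] [(array([266, 154,   4,  16,  59]), array([267.4746, 161.3898]))] [(array([259, 164,   3,   4,  10]), array([259.8, 165.3]))]
```

View pics/b4.png

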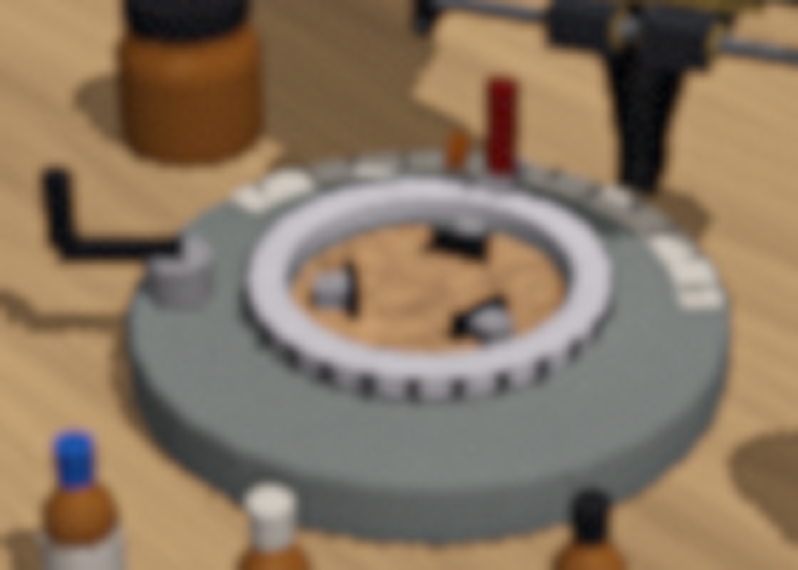

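The post has come round to (502,125) in the crop, with the tab at (457,150) just beyond it; the jar and bottles look undisturbed. Next I'll work out the remaining angle.

```bash
python3 - <<'E'
from m import *
from scipy.optimize import minimize_scalar
c=eyes.camera("scene")
C=np.array([.5112,-.0236]);X=lambda a,r,z:np.array([*(C+r*np.array([np.cos(a),np.sin(a)])),z])
off=np.array([287.97,170.51])-proj(c,X(2.82,.083,.068))
offt=np.array([259.75,165.6])-proj(c,X(2*np.pi-2.395,.112,.037))
print(off,offt)
for o in(off,offt,(off+offt)/2):
    s=minimize_scalar(lambda a:np.sum((proj(c,X(a,.083,.068))+o-[267.47,161.39])**2),bounds=(2.7,4.2),method="bounded")
    print(s.x,s.fun,np.degrees(s.x-2.82),"remaining deg",np.degrees(2*np.pi-2.395-s.x))
for a in(3.86,3.888,3.92):print(a,proj(c,X(a,.083,.068))+off)
E
```

```text
[0.0796 0.6078] [0.5376 1.1862]
3.612909252152221 0.2143742605685049 45.430353685196664 remaining deg 15.772156154079033
3.6296739992345084 0.000432016911233238 46.39090293761599 remaining deg 14.811606901659705
3.6213322606967986 0.04916762374609879 45.91295652560358 remaining deg 15.289553313672108
3.86 [259.2285 159.8838]
3.888 [258.2625 159.8294]
3.92 [257.1558 159.7835]
```

Emit:
{"api": "arm_command", "payload": {"steps": [{"slide": [0.005,-0.019,0],"rot": [0,0,0],"grip": 0},{"slide": [0.004,-0.016,0],"rot": [0,0,0],"grip": 0},{"slide": [0.002,-0.007,0],"rot": [0,0,0],"grip": 0},{"slide": [0.001,-0.004,0],"rot": [0,0,0],"grip": 0},{"slide": [0.0012,-0.0043,0],"rot": [0,0,3],"grip": 0},{"slide": [0.0014,-0.0043,0],"rot": [0,0,3],"grip": 0},{"slide": [0.0017,-0.0042,0],"rot": [0,0,3],"grip": 0},{"slide": [0.0019,-0.0041,0],"rot": [0,0,3],"grip": 0}]}}

```text
time: 8.9
ee_pos: [0.4353, -0.0585, 0.0594]
eef_rot: [-0.353, 0.936, 0.0, -0.0]
ft_force: [-1.2, 0.8, 1.0]
width: 0.0004
grip_force: 0.8
```

Emit:
{"api": "arm_command", "payload": {"steps": [{"slide": [0,0,0],"rot": [0,0,0],"grip": 0},{"slide": [-0.005,0.009,0],"rot": [0,0,0],"grip": 0},{"slide": [-0.01,0.021,0],"rot": [0,0,0],"grip": 0},{"slide": [0,0,0.05],"rot": [0,0,0],"grip": 0},{"slide": [0,0.04,0.03],"rot": [0,0,0],"grip": 0},{"slide": [0,0.06,0],"rot": [0,0,0],"grip": 0},{"slide": [0,0.06,0],"rot": [0,0,0],"grip": 0},{"slide": [0,0.06,0],"rot": [0,0,0],"grip": 0}]}}

```text
time: 9.9
ee_pos: [0.4197, 0.1935, 0.1399]
eef_rot: [-0.352, 0.936, 0.0, 0.0]
ft_force: [1.4, -0.3, -0.7]
width: 0.0005
grip_force: 0.0
```

```bash
cat > ck.py <<'E'
import sys
from m import *
t=eyes.camera("top");c=eyes.camera("scene")
a=np.hstack([cv2.resize(p["pixels"][y:y+h,x:x+w],(w*k,h*k),interpolation=cv2.INTER_CUBIC) for p,x,y,w,h,k in((t,310,190,90,100,4),(c,180,140,110,100,4))])
cv2.imwrite(sys.argv[1],a[:,:,::-1])
s=sensors.read_state();print(s["time"],s["ee_pos"],s["ft_force"])
for p,box in((t,(295,180,400,290)),(c,(225,130,312,200))):
    print(blob(p,(0,170,40),(6,255,255),box)[:2],blob(p,(8,190,60),(18,255,255),box)[:1])
E
python3 ck.py pics/b5.png
```

```text
10.0 [0.4187 0.198  0.1396] [-0.0834 -0.5444 -0.7994]
[(array([368, 253,   8,   8,  36]), array([371.6944, 256.5278])), (array([373, 262,   1,   1,   1]), array([373., 262.]))] [(array([375, 262,   8,   8,  29]), array([378.7586, 265.5517]))]
[(array([258, 153,   6,  16,  72]), array([260.6806, 159.6528]))] []
```

View pics/b5.png

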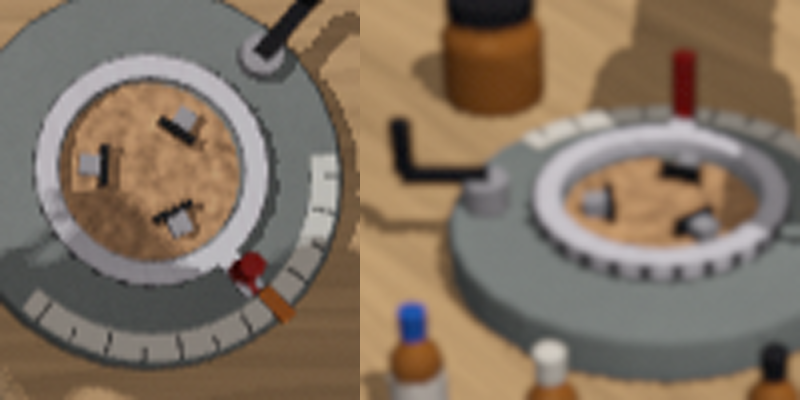

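```bash
python3 - <<'E'
from m import *
t=eyes.camera("top")
save(t,"pics/b6.png",(360,245,390,275),20)
for C in ([.5112,-.0236],[.5102,-.0231]):
  C=np.array(C)
  for n,u,v,z in(("post",372.25,256.6,.088),("postblob",371.69,256.53,.080),("tab",378.76,265.55,.039)):
    d=ray(t,u,v,z)[:2]-C;print(n,np.hypot(*d),np.degrees(np.arctan2(d[1],d[0]))%360)
E
```

```text
post 0.08294453739545651 217.56885754683836
postblob 0.08222827200450189 218.0895068345002
tab 0.11113602696940598 222.20110641271313
post 0.08246291029261793 218.26786777091908
postblob 0.0817559139323024 218.79763948481173
tab 0.11073600661890565 222.74032192573807
```

View pics/b6.png

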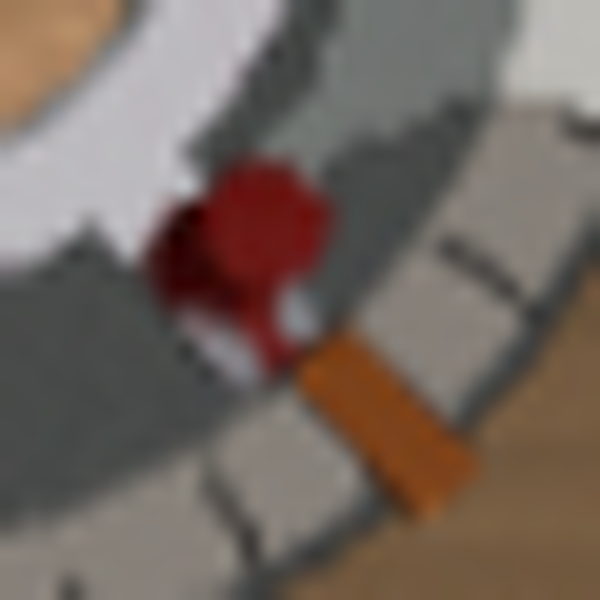

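The crop shows the pointer tip at about (280,365), a little clockwise of the tab's inner end, whose middle is near (325,354). My picture allowance is used up, so from here on I go by numbers. I'll fit the centre and predict where those points should fall.

```bash
cat > fit.py <<'E'
from m import *
def fit(t):
    h=cv2.cvtColor(t["pixels"],cv2.COLOR_RGB2HSV).astype(int);P=t["pixels"].astype(int)
    # tab: orange weight centroid
    yy,xx=np.mgrid[0:420,0:560]
    def cen(m,box):
        l,tp,r,b=box;M=np.zeros(m.shape,bool);M[tp:b,l:r]=m[tp:b,l:r];w=M*1.0
        return np.array([(xx*w).sum(),(yy*w).sum()])/w.sum(),M.sum()
    org=(h[...,0]>=8)&(h[...,0]<=18)&(h[...,1]>150)&(h[...,2]>60)
    tab=cen(org,(368,256,390,276))
    red=((h[...,0]<=6)|(h[...,0]>=174))&(h[...,1]>150)
    top=red&(P[...,0]>95)
    return tab,cen(top,(325,240,385,275)),cen(red,(325,240,385,275)),red
E
python3 - <<'E'
from fit import *
t=eyes.camera("top");tab,top,allr,red=fit(t);print(tab,top,allr)
C=np.array([.5112,-.0236])
b6=lambda q:(np.array(q)-[360,245]+.5)*20
for a in(217.6,219,220.5,222.2):
    u=np.array([np.cos(np.radians(a)),np.sin(np.radians(a))])
    f=lambda r,z:b6(proj(t,np.array([*(C+r*u),z])))
    print(a,"tip",f(.1,.041),"post top",f(.083,.088),"base",f(.083,.047),"tab in/out",f(.1,.039),f(.124,.039))
print(t["pixels"][253:268,368:380,0])
E
```

```text
(array([378.9474, 266.0263]), np.int64(38)) (array([372.96, 256.6 ]), np.int64(25)) (array([371.6957, 256.9565]), np.int64(46))
217.6 tip [275.3386 393.9454] post top [255.5992 242.1406] base [194.8705 278.3522] tab in/out [272.3556 395.4428] [398.4938 552.0878]
219 tip [290.6386 381.5193] post top [268.8059 231.4508] base [207.6222 268.0334] tab in/out [287.63   383.0377] [417.4575 536.606 ]
220.5 tip [306.6648 367.7898] post top [282.6408 219.6388] base [220.9814 256.6312] tab in/out [303.6295 369.3313] [437.3165 519.5022]
222.2 tip [324.3556 351.7221] post top [297.9144 205.8142] base [235.7311 243.2859] tab in/out [321.2909 353.2907] [459.2319 499.4883]
[[188 150  77  75  94  94  98 111 104  73  69  71]
 [178 170  88 102 104 103 104 107  75  68  70  70]
 [128  53  89 104 104 104 105 106  87  70  69  70]
 [ 57  50  90 105 106 105 105 106  86  71  70  72]
 [ 49  51  78 106 108 109 108 106  77  71  70  76]
 [ 52  53  53  93 103 106 108  93  72  71  71  97]
 [ 60  56  59  61  85  95 113  80  72  70  90 123]
 [ 66  83  75  72  93  99 129 106  69  82 123 135]
 [ 71 108 112  98 109 111 124 115  76 107 129 135]
 [ 73  60 126 129 120 105 103  83 113 121 118 128]
 [ 72  71  68 122 121  92  73 126 124 123 128 116]
 [ 71  72  72  81  95  87  96 123 124 124 124 127]
 [ 71  72  70  81 105 123 135  96 116 124 124 123]
 [ 73  71  83 114 134 135 135 135 106 118 125 122]
 [ 81  97 106 135 135 135 135 135 134 106 118 125]]
```

Checked against the predictions, the post is at about 219.5° and the tab at 222.1°, so about 2.6–2.7° remains. Returning to the post.

Emit:
{"api": "arm_command", "payload": {"steps": [{"slide": [0,-0.05,0],"rot": [0,0,0],"grip": 0},{"slide": [0,-0.05,0],"rot": [0,0,0],"grip": 0},{"slide": [0,-0.05,0],"rot": [0,0,0],"grip": 0},{"slide": [0,-0.04,0],"rot": [0,0,0],"grip": 0},{"slide": [0,-0.03,0],"rot": [0,0,0],"grip": 0},{"slide": [0,0,-0.04],"rot": [0,0,0],"grip": 0},{"slide": [0,0,-0.04],"rot": [0,0,0],"grip": 0},{"slide": [0,0,0],"rot": [0,0,0],"grip": 0}]}}

```text
time: 11.1
ee_pos: [0.4179, -0.0301, 0.0578]
eef_rot: [-0.351, 0.936, 0.0, -0.003]
ft_force: [0.1, 1.4, 0.4]
width: 0.0003
grip_force: 0.0
```

Emit:
{"api": "arm_command", "payload": {"steps": [{"slide": [0.005,-0.008,0.001],"rot": [0,0,0],"grip": 0},{"slide": [0.005,-0.008,0.001],"rot": [0,0,0],"grip": 0},{"slide": [0.004,-0.006,0],"rot": [0,0,0],"grip": 0},{"slide": [0,0,0],"rot": [0,0,1],"grip": 0},{"slide": [0,0,0],"rot": [0,0,1],"grip": 0},{"slide": [0,0,0],"rot": [0,0,0.7],"grip": 0},{"slide": [0,0,0],"rot": [0,0,0],"grip": 0},{"slide": [0,0,0],"rot": [0,0,0],"grip": 0}]}}

```text
time: 12.1
ee_pos: [0.4345, -0.0508, 0.0616]
eef_rot: [-0.374, 0.927, 0.0, -0.0]
ft_force: [-0.2, -0.1, 0.3]
width: 0.0004
grip_force: 0.0
```

Emit:
{"api": "arm_command", "payload": {"steps": [{"slide": [0.0005,-0.003,0],"rot": [0,0,0],"grip": 0},{"slide": [0.0005,-0.003,0],"rot": [0,0,0],"grip": 0},{"slide": [0.0005,-0.0015,0],"rot": [0,0,0],"grip": 0},{"slide": [0.0006,-0.0015,0],"rot": [0,0,0],"grip": 0},{"slide": [0.0005,-0.001,0],"rot": [0,0,0],"grip": 0},{"slide": [0.0005,-0.001,0],"rot": [0,0,0],"grip": 0},{"slide": [0,-0.001,0],"rot": [0,0,0],"grip": 0},{"slide": [0,0,0],"rot": [0,0,0],"grip": 0}]}}

```text
time: 13.1
ee_pos: [0.4377, -0.0631, 0.0616]
eef_rot: [-0.374, 0.927, 0.0, -0.0]
ft_force: [0.2, 1.2, 0.3]
width: 0.0006
grip_force: 0.5
```

Emit:
{"api": "arm_command", "payload": {"steps": [{"slide": [-0.005,0.009,0],"rot": [0,0,0],"grip": 0},{"slide": [-0.01,0.021,0],"rot": [0,0,0],"grip": 0},{"slide": [0,0,0.05],"rot": [0,0,0],"grip": 0},{"slide": [0,0.04,0.05],"rot": [0,0,0],"grip": 0},{"slide": [0,0.06,0],"rot": [0,0,0],"grip": 0},{"slide": [0,0.06,0],"rot": [0,0,0],"grip": 0},{"slide": [0,0.05,0],"rot": [0,0,0],"grip": 0},{"slide": [0,0,0],"rot": [0,0,0],"grip": 0}]}}

```text
time: 14.1
ee_pos: [0.4215, 0.1798, 0.1602]
eef_rot: [-0.377, 0.926, 0.0, -0.0]
ft_force: [1.0, 0.1, 0.4]
width: 0.0004
grip_force: 0.0
```

```bash
python3 - <<'E'
from fit import *
t=eyes.camera("top");c=eyes.camera("scene");tab,top,allr,red=fit(t);print(tab,top,allr)
s=sensors.read_state();print(s["time"],s["ee_pos"],s["joint_positions"])
b6=lambda q:(np.array(q)-[360,245]+.5)*20
C=np.array([.5112,-.0236])
print("top b6",b6(top[0]),"scene",blob(c,(0,170,40),(6,255,255),(225,130,312,200))[:1])
d=ray(t,*top[0],.088)[:2]-C;print(np.hypot(*d),np.degrees(np.arctan2(d[1],d[0]))%360)
d=ray(t,*tab[0],.039)[:2]-C;print(np.hypot(*d),np.degrees(np.arctan2(d[1],d[0]))%360)
print(t["pixels"][250:268,368:384,0]);print((t["pixels"][250:268,368:384,1]))
E
```

```text
(array([378.9474, 266.0263]), np.int64(38)) (array([374.0323, 255.0323]), np.int64(31)) (array([372.88, 255.56]), np.int64(50))
14.2 [0.4223 0.1758 0.1602] [-0.707   0.0027  0.2134  1.977   0.0001  1.1627  1.8447]
top b6 [290.6452 210.6452] scene [(array([256, 152,   6,  17,  78]), array([258.9359, 159.9359]))]
0.08284171265128895 221.4887014431855
0.1122724972116606 221.95948312566375
[[188 188 173  77  71  70 111 112 113 112 113 113 112 113 112 112]
 [187 188 114  72  67  94 122 122 110 111 111 113 115 112 111 117]
 [187 187 150  80 105 139 149 133 108 113 111 112 113 113 112 146]
 [187 177 171  89 148 148 147 106 103 111 112 113 114 115 120 175]
 [180 130  80  68 104 104 104 104 105 103 103 102 105 105 132 175]
 [152  74  48  77 105 106 105 106 106  94  72  71  72  88 133 134]
 [114  54  50  71 102 106 108 106 109  84  73  71  77 115 120 127]
 [ 95  54  52  55  85 101 105 113  99  66  73  76 104 115  74  96]
 [ 66  59  58  59  61  75  93 123  93  71  70  97 132 134 117  88]
 [ 69  67  67  78  76  91  98 125 139  78  89 122 134 135 134 133]
 [ 69  69  76 100 109 119 105 113 134  91
[... 1002 characters left out ...]
  62  76  77 102 109  70  92]
 [ 52  26  10   5   9  11  28  94  90  72  72  95 126 128 111  84]
 [ 71  52  35  43  39  41  39 113 135  79  87 117 127 128 128 127]
 [ 72  70  66  79  89  92  36  65 128  87 117 127 128 128 127 127]
 [ 74  72  71  82 117 123  67  30  59  77 117 127 128 127 127 127]
 [ 73  73  72  69  88 116  89  49  58  63  83 117 127 127 127 128]
 [ 73  72  75  74  69  91  58  66  64  64  67  80 117 128 127 121]
 [ 73  74  72  74  78  87  88  67  66  67  65  68  73 115 124  95]
 [ 75  74  73  82 102 117 128  87  66  67  65  64  66  73 103  68]
 [ 73  73  83 109 128 127 128 129  88  67  67  64  64  66  62  67]
 [ 83  94 102 127 128 129 127 129 126  89  62  68  63  64  67  70]]
```

The ring is done: the post is at 221.5° and the tab at 222.0°, and the pointer tip is about 0.6 mm from the middle of the tab. Now the lock. I'll move over and turn the tool back by about 83°.

Emit:
{"api": "arm_command", "payload": {"steps": [{"slide": [0.02,-0.041,0],"rot": [0,0,-10.4],"grip": 0},{"slide": [0.02,-0.041,0],"rot": [0,0,-10.4],"grip": 0},{"slide": [0.02,-0.041,0],"rot": [0,0,-10.4],"grip": 0},{"slide": [0.02,-0.041,0],"rot": [0,0,-10.4],"grip": 0},{"slide": [0.02,-0.041,0],"rot": [0,0,-10.4],"grip": 0},{"slide": [0.02,-0.041,0],"rot": [0,0,-10.4],"grip": 0},{"slide": [0.02,-0.041,0],"rot": [0,0,-10.4],"grip": 0},{"slide": [0.02,-0.041,0],"rot": [0,0,-10.4],"grip": 0}]}}

```text
time: 15.2
ee_pos: [0.5823, -0.1549, 0.1607]
eef_rot: [0.34, 0.94, -0.0, 0.0]
ft_force: [0.3, -0.1, 1.0]
width: 0.0003
grip_force: 0.0
```

Emit:
{"api": "arm_command", "payload": {"steps": [{"slide": [0,0,0],"rot": [0,0,0],"grip": 0},{"slide": [0,0,0],"rot": [0,0,0],"grip": 0},{"slide": [0,0,0],"rot": [0,0,0],"grip": 0},{"slide": [0,0,0],"rot": [0,0,0],"grip": 0},{"slide": [0,0,0],"rot": [0,0,0],"grip": 0},{"slide": [0,0,0],"rot": [0,0,0],"grip": 0},{"slide": [0,0,0],"rot": [0,0,0],"grip": 0},{"slide": [0,0,0],"rot": [0,0,0],"grip": 0}]}}

```text
time: 16.2
ee_pos: [0.5827, -0.1519, 0.1604]
eef_rot: [0.336, 0.942, 0.0, 0.0]
ft_force: [-0.3, -0.3, 0.4]
width: 0.0003
grip_force: 0.0
```

Emit:
{"api": "arm_command", "payload": {"steps": [{"slide": [0.002,-0.002,-0.035],"rot": [0,0,0],"grip": 0},{"slide": [0,0,-0.035],"rot": [0,0,0],"grip": 0},{"slide": [0,0,-0.021],"rot": [0,0,-3],"grip": 0},{"slide": [0,0,0],"rot": [0,0,0],"grip": 0},{"slide": [0.005,0.005,0],"rot": [0,0,0],"grip": 0},{"slide": [0.004,0.004,0],"rot": [0,0,0],"grip": 0},{"slide": [0,0,0],"rot": [0,0,0],"grip": 0},{"slide": [0,0,0],"rot": [0,0,0],"grip": 0}]}}

```text
time: 17.2
ee_pos: [0.5938, -0.145, 0.0697]
eef_rot: [0.36, 0.933, 0.0, 0.0]
ft_force: [-0.3, -0.3, 0.2]
width: 0.0004
grip_force: 0.0
```

```bash
python3 - <<'E'
from m import *
s=sensors.read_state();print(s["ee_pos"],s["ft_force"])
C=np.array([.582,-.093]);P=np.array(s["ee_pos"][:2])
u=lambda a:np.array([np.cos(a),np.sin(a)])
for k in range(0,81,4):
    a=-.75+np.radians(k);q=C+.045*u(a)-.018*u(a+np.pi/2);print(k,q,q-P);P=q
E
```

```text
[ 0.5938 -0.145   0.0697] [-0.283  -0.3315  0.2227]
0 [ 0.6027 -0.1368] [0.0089 0.0082]
4 [ 0.6057 -0.1353] [0.003  0.0015]
8 [ 0.6086 -0.1335] [0.0029 0.0018]
12 [ 0.6113 -0.1316] [0.0028 0.002 ]
16 [ 0.6139 -0.1295] [0.0026 0.0021]
20 [ 0.6164 -0.1271] [0.0025 0.0023]
24 [ 0.6187 -0.1247] [0.0023 0.0025]
28 [ 0.6208 -0.122 ] [0.0021 0.0026]
32 [ 0.6228 -0.1192] [0.0019 0.0028]
36 [ 0.6245 -0.1163] [0.0017 0.0029]
40 [ 0.626  -0.1133] [0.0015 0.003 ]
44 [ 0.6273 -0.1102] [0.0013 0.0031]
48 [ 0.6284 -0.107 ] [0.0011 0.0032]
52 [ 0.6293 -0.1037] [0.0009 0.0033]
56 [ 0.6299 -0.1004] [0.0006 0.0033]
60 [ 0.6303 -0.097 ] [0.0004 0.0034]
64 [ 0.6305 -0.0937] [0.0002 0.0034]
68 [ 0.6304 -0.0903] [-0.0001  0.0034]
72 [ 0.6301 -0.0869] [-0.0003  0.0034]
76 [ 0.6295 -0.0836] [-0.0005  0.0033]
80 [ 0.6288 -0.0803] [-0.0008  0.0033]
```

Emit:
{"api": "arm_command", "payload": {"steps": [{"slide": [0.0045,0.004,0],"rot": [0,0,0],"grip": 0},{"slide": [0.0044,0.0042,0],"rot": [0,0,0],"grip": 0},{"slide": [0.003,0.0015,0],"rot": [0,0,4],"grip": 0},{"slide": [0.0029,0.0018,0],"rot": [0,0,4],"grip": 0},{"slide": [0.0028,0.002,0],"rot": [0,0,4],"grip": 0},{"slide": [0.0026,0.0021,0],"rot": [0,0,4],"grip": 0},{"slide": [0.0025,0.0023,0],"rot": [0,0,4],"grip": 0},{"slide": [0.0023,0.0025,0],"rot": [0,0,4],"grip": 0}]}}

```text
time: 18.2
ee_pos: [0.6189, -0.1248, 0.0693]
eef_rot: [0.158, 0.987, -0.0, 0.0]
ft_force: [0.0, -1.1, 0.2]
width: 0.0005
grip_force: 0.9
```

Emit:
{"api": "arm_command", "payload": {"steps": [{"slide": [0.0021,0.0026,0],"rot": [0,0,4],"grip": 0},{"slide": [0.0019,0.0028,0],"rot": [0,0,4],"grip": 0},{"slide": [0.0017,0.0029,0],"rot": [0,0,4],"grip": 0},{"slide": [0.0015,0.003,0],"rot": [0,0,4],"grip": 0},{"slide": [0.0013,0.0031,0],"rot": [0,0,4],"grip": 0},{"slide": [0.0011,0.0032,0],"rot": [0,0,4],"grip": 0},{"slide": [0.0009,0.0033,0],"rot": [0,0,4],"grip": 0},{"slide": [0,0,0],"rot": [0,0,0],"grip": 0}]}}

```text
time: 19.2
ee_pos: [0.6296, -0.1034, 0.0695]
eef_rot: [-0.085, 0.996, 0.0, 0.0]
ft_force: [0.2, 0.9, 0.5]
width: 0.0008
grip_force: 0.1
```

```bash
python3 - <<'E'
from m import *
c=eyes.camera("scene");s=sensors.read_state();print(s["ee_pos"],s["eef_rot"],s["ft_force"])
C=np.array([.582,-.093])
# dark blobs near lock; expected post projections
for k in(0,40,48,52,56,80):
    a=-.75+np.radians(k);q=C+.045*np.array([np.cos(a),np.sin(a)])
    print(k,proj(c,np.array([*q,.088])),proj(c,np.array([*q,.06])))
g=cv2.cvtColor(c["pixels"],cv2.COLOR_RGB2GRAY);print(g[160:202:1,184:226:2])
E
```

```text
[ 0.6293 -0.1034  0.0694] [-0.0842  0.9964  0.0002 -0.    ] [-0.9605  0.3201  0.6735]
0 [189.6055 168.3167] [190.6903 179.0777]
40 [192.5841 175.2033] [193.6461 186.1115]
48 [194.3319 176.324 ] [195.3691 187.2542]
52 [195.3312 176.8302] [196.3535 187.7702]
56 [196.4075 177.2965] [197.4136 188.2452]
80 [204.1528 179.1215] [205.0355 190.1005]
[[ 55  91  64  67  80  59  44  70  70  21  19  27  24  18  12  13  12  16
   16  16  14]
 [ 44  85  57  48  63  53  51  68  66  22  17  20  16  12  11  14  11  12
   17  16  21]
 [ 33  66  46  27  44  44  48  57  58  21  13  14  16  12  14  11  16  14
   16  19  36]
 [ 26  40  25  12  24  31  45  50  48  23  11  16  15  11  12  13  17  13
   15  28  56]
 [ 20  19  12   7  11  17  58  69  50  21   8  14  18  15  10  14  16  17
   27  43  75]
 [ 18  12   8   8   5  14  86 107  77  31  10  20  25  14  19  13  17  26
   44  60  96]
 [ 14  15   9  11  11  18 107 134 114  54  12  31  31  16  15  15  24  42
   60  84 124]
 [ 17  13  11   8   9  23 112 146 137  73  11  37  35  14  14  24  43  63
   86 117 148]
 [ 17  14  11   6  11  23 110 145 143  83  13
[... 2281 characters left out ...]
4  95  94  92  81  83  91  76  83 108 113 113 113 112 122 126
  121  79 101]
 [108 111 102  91  93  95  93  95  95  77 101 122 124 122 122 122 125 124
  121  84  79]
 [ 98  95  93  93  91  92  95  98  94  81 117 127 127 126 127 127 126 124
  122  95  69]
 [ 93  93  93  94  94  92  92  96  94  87 122 128 127 126 126 126 126 125
  124 110  75]
 [ 93  92  92  94  95  93  92  93  93  87 122 128 126 125 126 126 126 125
  125 122  93]
 [ 92  94  93  93  94  93  91  91  92  84 121 127 126 125 126 125 125 125
  126 125 103]
 [ 93  93  92  92  93  95  94  92  89  80 119 127 127 126 125 126 125 124
  125 126 109]
 [ 93  92  92  92  91  93  95  94  88  78 114 127 126 126 125 126 125 125
  126 126 115]]
```

The arm end is at about (197,190), matching the prediction of roughly 52–56°. Continuing.

Emit:
{"api": "arm_command", "payload": {"steps": [{"slide": [0.0006,0.0033,0],"rot": [0,0,4],"grip": 0},{"slide": [0.0004,0.0034,0],"rot": [0,0,4],"grip": 0},{"slide": [0.0002,0.0034,0],"rot": [0,0,4],"grip": 0},{"slide": [-0.0001,0.0034,0],"rot": [0,0,4],"grip": 0},{"slide": [-0.0003,0.0034,0],"rot": [0,0,4],"grip": 0},{"slide": [0,0,0],"rot": [0,0,0],"grip": 0},{"slide": [0,0,0],"rot": [0,0,0],"grip": 0},{"slide": [0,0,0],"rot": [0,0,0],"grip": 0}]}}

```text
time: 20.25
ee_pos: [0.6298, -0.0868, 0.0693]
eef_rot: [-0.256, 0.967, 0.0, -0.0]
ft_force: [0.2, 0.5, 0.7]
width: 0.0003
grip_force: 0.0
```

Emit:
{"api": "arm_command", "payload": {"steps": [{"slide": [-0.0002,0.0015,0],"rot": [0,0,2],"grip": 0},{"slide": [-0.0002,0.0015,0],"rot": [0,0,2],"grip": 0},{"slide": [0,0,0],"rot": [0,0,0],"grip": 0},{"slide": [0,0,0],"rot": [0,0,0],"grip": 0},{"slide": [0,0,0],"rot": [0,0,0],"grip": 0},{"slide": [0,0,0],"rot": [0,0,0],"grip": 0},{"slide": [0,0,0],"rot": [0,0,0],"grip": 0},{"slide": [0,0,0],"rot": [0,0,0],"grip": 0}]}}

```text
time: 21.25
ee_pos: [0.6296, -0.0836, 0.0694]
eef_rot: [-0.29, 0.957, 0.0, -0.0]
ft_force: [-0.2, -0.2, 0.5]
width: 0.0004
grip_force: 0.0
```

Emit:
{"api": "arm_command", "payload": {"steps": [{"slide": [0,0,0],"rot": [0,0,0],"grip": 0},{"slide": [0,0,0],"rot": [0,0,0],"grip": 0},{"slide": [-0.0002,0.0005,0],"rot": [0,0,0],"grip": 0},{"slide": [-0.0002,0.0005,0],"rot": [0,0,0.5],"grip": 0},{"slide": [-0.0002,0.0005,0],"rot": [0,0,0.5],"grip": 0},{"slide": [-0.0002,0.0005,0],"rot": [0,0,0.5],"grip": 0},{"slide": [-0.0002,0.0005,0],"rot": [0,0,0.5],"grip": 0},{"slide": [-0.0002,0.0005,0],"rot": [0,0,0.5],"grip": 0}]}}

```text
time: 22.25
ee_pos: [0.6285, -0.0807, 0.0695]
eef_rot: [-0.311, 0.95, 0.0, 0.0]
ft_force: [2.0, -0.7, -0.2]
width: 0.0007
grip_force: 0.8
```

```bash
cat > lk.py <<'E'
from m import *
c=eyes.camera("scene");s=sensors.read_state();print(s["time"],s["ee_pos"],s["ft_force"],s["grip_force"])
C=np.array([.582,-.093])
for k in(68,72,76,80,84):
    a=-.75+np.radians(k);q=C+.045*np.array([np.cos(a),np.sin(a)])
    print(k,proj(c,np.array([*q,.088])),proj(c,np.array([*q,.06])))
g=cv2.cvtColor(c["pixels"],cv2.COLOR_RGB2GRAY);print(g[170:198,190:222])
E
python3 lk.py
```

```text
22.3 [ 0.6284 -0.0806  0.0694] [ 1.3545 -1.0483 -0.5331] 0.7781782373785973
68 [200.0433 178.4298] [200.9925 189.3985]
72 [201.3698 178.7117] [202.2977 189.685 ]
76 [202.7421 178.9427] [203.6478 189.9194]
80 [204.1528 179.1215] [205.0355 190.1005]
84 [205.5944 179.247 ] [206.4533 190.227 ]
[[ 10  19  17  20  19  18  10  12   8  10  20  63 112 141 150 148 146 143
  141 142 143 140 138 140 146 148 147 148 150 152 154 154]
 [ 10  15  19  19  21  16  13  12  11   6  17  65 115 142 149 149 149 147
  147 148 149 150 150 151 153 154 155 155 154 154 155 154]
 [  8  14  19  19  20  21  10   9  10  12  23  68 114 139 147 148 149 148
  148 148 147 149 150 151 152 153 153 153 154 155 156 159]
 [ 14  14  18  20  15  18  14   8   9   9  32  74 116 138 144 145 148 149
  149 149 148 148 149 149 150 151 153 153 153 155 160 169]
 [ 15  11  17  21  19  17  11  13   9   9  44  88 123 140 143 143 144 146
  148 150 149 149 149 149 149 151 151 151 149 149 157 173]
 [ 21  13  20  18  18  19  17  11   8  13  51  96 130 142 143 143 142 144
  146 147 150 150 150 149 149 149 148 144 139 135 140 156]
 [ 34  14  
[... 2215 characters left out ...]
5  72  73  86 107 121 126 123 106]
 [ 94 102 122 144 156 160 155 140 115  96  77  51  24  16  20  21  21  35
   54  69  76  77  77  76  73  80  98 117 125 126 121 105]
 [ 96 114 135 150 157 158 149 130 107  94  83  61  34  18  19  19  32  46
   65  74  77  76  75  75  76  84 105 121 125 125 121 106]
 [ 99 122 142 151 153 151 138 117 101  97  90  73  47  31  30  34  45  60
   71  76  77  76  74  76  80  94 113 123 125 125 121 108]
 [ 98 118 136 141 138 133 122 105  96  98  95  81  60  51  53  56  63  70
   75  75  74  75  75  75  84 103 119 125 125 125 122 113]
 [ 96 106 117 120 112 107 101  96  95  97  96  86  69  64  71  79  82  81
   77  75  74  73  74  79  94 113 124 127 126 125 124 122]]
```

Emit:
{"api": "arm_command", "payload": {"steps": [{"slide": [-0.0003,0.0005,0],"rot": [0,0,0.5],"grip": 0},{"slide": [-0.0003,0.0005,0],"rot": [0,0,0.5],"grip": 0},{"slide": [-0.0003,0.0005,0],"rot": [0,0,0.5],"grip": 0},{"slide": [-0.0003,0.0005,0],"rot": [0,0,0.5],"grip": 0},{"slide": [0,0,0],"rot": [0,0,0],"grip": 0},{"slide": [0,0,0],"rot": [0,0,0],"grip": 0},{"slide": [0,0,0],"rot": [0,0,0],"grip": 0},{"slide": [0,0,0],"rot": [0,0,0],"grip": 0}]}}

```text
time: 23.3
ee_pos: [0.6273, -0.0789, 0.0695]
eef_rot: [-0.327, 0.945, -0.0, 0.0]
ft_force: [4.3, -1.6, -0.2]
width: 0.0003
grip_force: 1.9
```

```bash
python3 - <<'E'
from bench import sensors
s=sensors.read_state();print(s["ee_pos"],s["ft_force"],s["grip_force"],s["torque"])
E
```

```text
[ 0.62730002 -0.0789158   0.0694521 ] [ 4.28050784 -1.5648226  -0.20209448] 1.9447512924671173 [-0.35756601 -0.76682224 -0.0618982 ]
```

A steady 4.6 N while holding still, against about 1.5 N of friction before, means the lever is on its stop. I'll back off and verify.

Emit:
{"api": "arm_command", "payload": {"steps": [{"slide": [0.004,-0.006,0],"rot": [0,0,0],"grip": 0},{"slide": [0.008,-0.011,0],"rot": [0,0,0],"grip": 0},{"slide": [0.004,-0.008,0],"rot": [0,0,0],"grip": 0},{"slide": [0,0,0.04],"rot": [0,0,0],"grip": 0},{"slide": [0,0,0.05],"rot": [0,0,0],"grip": 0},{"slide": [0,-0.05,0.03],"rot": [0,0,0],"grip": 0},{"slide": [-0.01,-0.06,0.02],"rot": [0,0,0],"grip": 0},{"slide": [-0.01,-0.06,0],"rot": [0,0,0],"grip": 0}]}}

```text
time: 24.3
ee_pos: [0.6261, -0.2591, 0.2093]
eef_rot: [-0.326, 0.945, -0.001, -0.001]
ft_force: [1.2, -0.5, -1.5]
width: 0.0002
grip_force: 0.0
```

Emit:
{"api": "arm_command", "payload": {"steps": [{"slide": [-0.01,-0.06,0],"rot": [0,0,0],"grip": 0},{"slide": [-0.01,-0.06,0],"rot": [0,0,0],"grip": 0},{"slide": [-0.01,-0.04,0],"rot": [0,0,0],"grip": 0},{"slide": [0,0,0],"rot": [0,0,0],"grip": 0},{"slide": [0,0,0],"rot": [0,0,0],"grip": 0},{"slide": [0,0,0],"rot": [0,0,0],"grip": 0},{"slide": [0,0,0],"rot": [0,0,0],"grip": 0},{"slide": [0,0,0],"rot": [0,0,0],"grip": 0}]}}

```text
time: 25.3
ee_pos: [0.6038, -0.3767, 0.2041]
eef_rot: [-0.331, 0.944, 0.001, -0.006]
ft_force: [-0.5, 0.2, -0.1]
width: 0.0007
grip_force: 0.0
```

```bash
python3 - <<'E'
from fit import *
t=eyes.camera("top");c=eyes.camera("scene");s=sensors.read_state();print(s["time"],s["ee_pos"])
tab,top,allr,red=fit(t);print(tab,top,allr)
C=np.array([.5112,-.0236])
for n,q,z in(("post",top[0],.088),("tab",tab[0],.039)):
    d=ray(t,*q,z)[:2]-C;print(n,np.hypot(*d),np.degrees(np.arctan2(d[1],d[0]))%360)
print("scene red",blob(c,(0,170,40),(6,255,255),(225,130,312,200))[:1],"org",blob(c,(8,190,60),(18,255,255),(240,155,275,175))[:1])
for n,p in(("top",t),("scene",c)):
    r=eyes.look_for("clamp",p)[0];print(n,np.round(r["bbox"],1),r["conf"])
    for r in eyes.look_for("lock",p)[:2]:print(" lock",np.round(r["bbox"],1),r["conf"])
    g=cv2.cvtColor(p["pixels"],cv2.COLOR_RGB2GRAY)
    m=(g<35).astype(np.uint8);l,tp,rr,b=(360,175,405,215) if n=="top" else (184,160,225,202)
    N,_,st,ce=cv2.connectedComponentsWithStats(m[tp:b,l:rr])
    for i in range(1,N):
        if st[i][4]>8:print("  dark",st[i][:5]+[l,tp,0,0,0],ce[i]+[l,tp])
P=np.array([.582,-.093])
for k in(72,76,80,84):
    a=-.75+np.radians(k);q=P+.045*np.array([np.cos(a),np.sin(a)])
    print(k,"top: post",proj(t,[*q,.088]),"base",proj(t,[*q,.056]),"scene post",proj(c,[*q,.088]))
print("pivot",proj(t,[*P,.056]))
print(cv2.cvtColor(t["pixels"],cv2.COLOR_RGB2GRAY)[180:208,360:392])
E
```

```text
25.4 [ 0.6036 -0.3771  0.204 ]
(array([378.925, 265.925]), np.int64(40)) (array([373.8684, 255.1579]), np.int64(38)) (array([373.04, 255.52]), np.int64(50))
post 0.08280327819160334 221.14855813234567
tab 0.11205912310136228 222.0266616844441
scene red [(array([257, 153,   5,  16,  63]), array([258.7143, 159.6349]))] org []
top [297.4 183.2 393.3 285.9] 0.87
 lock [366.5 179.1 382.  211.9] 0.49
  dark [363 183  15  21 106] [368.9057 193.066 ]
scene [203.7 149.4 308.2 238.7] 0.73
 lock [196.1 178.5 217.  197. ] 0.53
  dark [202 181  10  15  87] [205.7126 187.908 ]
72 top: post [368.4066 183.9945] base [366.1939 187.3391] scene post [201.3698 178.7117]
76 top: post [367.315  184.6427] base [365.1313 187.9707] scene post [202.7421 178.9427]
80 top: post [366.2748 185.3649] base [364.1186 188.6742] scene post [204.1528 179.1215]
84 top: post [365.2911 186.1576] base [363.1608 189.4466] scene post [205.5944 179.247 ]
pivot [375.5769 202.785 ]
[[149 149 148 149 149 149 150 150 149 149 149 148 148 150 153 153 152 153
  152 152 153 153 153 153 152 152 151 152 151 151 152 151]
 [144 144 145 1
[... 2876 characters left out ...]
0 124 136 139 137 138 139 137 139]
 [112 112 113 113 112 112 113 113 114  86 107 136 101  47  27  28  34  61
  134 138 133  73  60  62  82 131 132 143 143 143 143 143]
 [113 110 110 113 111 111 112 112 112  85  97 136 138 102  63  54  61 102
  135 135 119  72  68  63  60  91  91 133 134 144 145 145]
 [106 112 111 110 111 111 110 111 112  81  74 126 137 137 120 106 105 134
  136 134  99  71  67  67  61  85  91  92  90 142 144 143]
 [114 108 102 110 110 110 112 112 113  99  74  94 127 137 137 137 138 138
  136 124  73  68  68  69  84  74  85  92  92 142 145 145]
 [160 129 104 114 110 111 110 111 112 112  77  68  93 124 126 128 128 130
  123  85  69  69  69  83 111  97  70  87  88 130 140 140]]
```

Both levers check out. The lock is at about 1.40 rad, on its stop. The pointer is within 1° of the tab by the post measurement, and neither the clamp nor the tab has shifted in the images. Handing in.

```bash
python3 -c "
from bench import order;print(order.close_job())"
```

```text
the job is handed in; nothing more can be done
None
```

The job is handed in at about 25 s of the 54 s limit: the ring's pointer stands at the orange tab, within about 1° by camera measurement. After that the black lock lever was pushed to its stop, at about 1.40 rad with a steady 4.6 N against it.

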